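# Clamp a pneumatic cylinder in a one-hand ratchet clamp

## Robot

A 6-joint arm with a two-finger parallel gripper is mounted at the origin on the work surface. World frame = base frame: x ahead of the robot, y to its left, z up, the work surface at z = 0. Lengths are in m, angles in rad, forces in N, time in s.
With the tool pointing down it reaches from about 0.3 to 0.85 m from the base axis. Payload 4.2 kg.
Tool frame: the origin (TCP) lies between the finger pads; the fingertips stand 11 mm ahead of it and the grasp point (between the pads) lies 8 mm behind it; y points along the fingers, z is the direction in which the jaws open and shut, and the axes are right-handed (so a half turn about y gives the same grasp; the last joint's range is limited). The gripper opens to 91 mm and grips with 3 to 60 N. Pads are 32 mm wide; open, the fingers measure 118 mm over their backs; the gripper's body (76 mm by 178 mm) begins 60 mm behind the grasp point.
Start: joints at [1.244, 0.32, 1.565, -0, 1.257, -0.02], TCP at [0.174, 0.548, 0.225] pointing down, gripper open.
Joint ranges: [-3.11, 3.11], [-0.84, 2.01], [0.21, 2.61], [-1.34, 4.49], [0.05, 2.63], [-2.56, 2.56]. Speed limits (rad/s): [2.57, 2.57, 3.14, 3.14, 3.14, 3.14].

## Interface

Orientations are given as a unit quaternion [w, x, y, z].
In Python, from cell import manip, get_image, get_calibration, order, trace, pinpoint gives the robot as it stands.
- The arm moves only by the tool carry_out, never from a script. Its argument "motion" is a list that holds one entry, the list of rows, each a list of 5 numbers: the shift along the tool's x, y, z in mm, then the turn about the tool's y in degrees, then the opening, from 0 (shut) to 1 (fully open). In form: [[[x, y, z, yaw, hand], ...]]. A call has exactly 8 rows; each row shifts and turns the commanded pose from where the row before left it, along the tool's axes as they then stand; what a row does not reach is not made up. A row lasts 1/8 s, in which the tool goes at most 62.5 mm and 10.7 degrees, less where a joint would pass 70% of its speed; a pose out of reach is approached as far as the arm can. A call is refused whole if a number of a shift passes 62.5 or a number of a turn 10.7, either way. A call with a gripper value outside its range is refused whole. The fingers move at their own pace and stop on an object; "grip_force" is the grip in N (left out, the last holds). Time passes only in rows, so rows that do not move let the fingers close, or fill a call up. It gives the time, the measured TCP pose, the force and the opening at its end, in the units of the state.
- manip.observe(): the state, without advancing time (a new reading comes with each control period).
- get_image(name): name is "scene" or "top" or "wrist"; returns the picture (480x640x3 uint8, red, green, blue); there is no depth.
- get_calibration(name): a dict with "K" (3x3 intrinsics, pixels), "rvec" (rotation vector, rad) and "tvec" (3), from world to camera coordinates, as OpenCV has them. Camera axes: x right, y down, z forward; pixel columns grow to the right and rows downward; lengths in m; the calibration is good to about 2 mm. A picture is of the moment at which its call begins: read the wrist's pose just before it. get_calibration takes no time and is no camera call; for the wrist camera it gives the pose at the moment of the call.
- order.close_job(): hands the job in, once; it reports no verdict.
Trained networks look in the newest picture that a camera, given by its name, has taken for a name from the list of things; names that differ only in an ending like _2 or _b are one class to them, and where a whole thing is asked for, a point or a joint stands for the part that bears it (a point fixed in the world has none). Each returns a list of dicts, best first, with "p" (0 to 1); they miss things now and then, are a little off and sometimes report something else, mostly with a low value. They report only what shows in the picture. A call takes as long as a camera call. They do not tell look-alikes from the thing itself.
- trace(camera, name): "mask" (480x640 bool, what is visible of it) and "pixel" ([row, column] in pixels, amid what is visible of it).
- pinpoint(camera, name): "pixel" ([row, column] in pixels: a listed point, or the origin of a listed thing).
The state is a dict: "clock": time; "joint_pos": joint angles; "joint_vel": joint speeds; "tau": joint torques, N m; "tool_pos": TCP position; "orientation": TCP orientation; "force": force on the tool from outside, world axes, zero at the start; "ft_torque": the same for the moment, N m; "finger_gap": finger opening in m.
Only numpy, scipy, OpenCV 4.12 (cv2) and the standard library are available. Lean on these libraries where they do the work, as an engineer would, in place of code of your own. Each camera call takes 0.05 s, during which the arm holds its last target.

## Task

Hold the small pneumatic cylinder in the trigger clamp that is bolted flat on the bench, so that a fitter can work on it: stand it upright on the clamp's plate, piston rod up, in the middle of the jaw pads, with its two air fittings pointing straight out of the open side of the jaws, away from the bar. Squeeze the clamp's trigger towards its grip again and again, letting it spring back each time, until the sliding jaw has come up to the cylinder, and then a few more times, hard, until the cylinder is gripped firmly and the jaw gains nothing further. Bring the jaw up with the trigger only, never by pushing the jaw or the bar; leave the other things on the bench alone and let go of everything at the end.

Things in the scene. Friction and masses are not known exactly. Their poses are not given: they have to be found in the camera images.
- clamp: Black one-hand bar clamp lying on its side, bolted to an aluminium plate fixed on the bench (plate x -78 to 116, y -22 to 94, top z 8 mm). Origin: at bench level, under the bar's middle line, in the plane of the fixed pad's face. x: along the bar, from fixed to sliding jaw; y: the way both jaws reach out from the bar; z up. Housing x -86 to -4, y -24 to 30, top z 41 mm.
- fixed_jaw: Fixed jaw, same origin and axes as the clamp: arm x -25 to -6, y 10 to 90, z 10 to 39 mm; flat rubber pad x -6 to 0, y 44 to 84, z 11 to 37 mm.
- clamp_seat (a point): Point on the plate's top (z 8 mm) where the middle of the cylinder's underside stands when gripped: clamp x 20, y 64 mm, the middle of the pads. Axes as the clamp's.
- jaw_face (a point): Middle of the sliding jaw's pad face, clamp y 64, z 24 mm; its distance to the fixed pad's face is the jaw opening, 54 to 69 mm at the start. Pad 40 x 26 mm, 8 mm thick, rubber, soft: 8 N per mm, 5 mm give. Arm behind it to 27 mm further along x, y -14 to 90, z 10 to 39 mm. Steel bar 18 x 6 mm on y = 0, z 22 to 28 mm, sticking out behind the housing to x -125 mm or more.
- sliding_jaw (a joint): Travel of bar and sliding jaw, m: 0 = widest (opening 68 mm), grows as it closes, at most 0.045; the pad meets the gripped cylinder (40 mm) at 0.028. The ratchet lets it move only in closing, in 1 mm steps: when the trigger is let go the jaw settles back by 1 to 2 mm and stays; held firmly it reads 0.0295 to 0.032, under the last pulls 0.031 to 0.034.
- trigger (a joint): Trigger angle, rad: 0 = at rest, 0.25 = fully pulled; upright pivot at clamp x -30, y 22 mm. Each full pull brings the jaw 3 to 6 mm on (4 to 7 N at the blade's middle while the jaw is free); let go, it springs back to under 0.03 (3 N) and leaves the jaw. When gripping, the pull grows by 3 N per mm: repeated pulls of 15 to 20 N end up stopping at 0.18 to 0.23, leaving a grip of 12 to 25 N; harder ones come right in and add little.
- trigger_front (a point): Middle of the trigger blade's front face (its +x side), where fingers pull it along the clamp's -x, z 25 mm: clamp x -3, y -63 mm at rest, x -25, y -65 mm fully pulled. The blade runs along y, beside the grip, from the housing to y -98 mm, 10 mm thick, z 14 to 36 mm, over the bare bench, free on its front side.
- grip_back (a point): Middle of the back (-x side) of the fixed pistol grip, clamp x -57, y -65, z 25 mm; the grip spans x -57 to -39, y -24 to -112, z 11 to 39 mm, over the bare bench. From here to the trigger's front face it is 54 mm at rest, 32 mm fully pulled. (A thumb button on the housing's jaw side frees an untightened ratchet; it is not needed.)
- cylinder: Compact pneumatic cylinder, loose, upright: aluminium body 40 (x) x 46 (y) x 72 mm tall, about 0.36 kg; origin: centre of its underside. Piston rod 12 mm thick, 20 mm long, on top. Two air fittings, 14 mm thick, stick out 21 mm from its +y face at z 13 and 57 mm. The jaws grip its plain grooved faces (x +-20 mm); fingers can hold the same faces near the top, above the jaws.
- fittings (a point): Point on the cylinder level with the outer end of its fittings: cylinder x 0, y 44, z 35 mm.
- bush: Bystander: loose turned aluminium bush, 46 mm diameter, 50 mm tall, 25 mm bore. Origin at the centre of its underside.
- spanner: Bystander: loose steel spanner, 170 mm long, lying flat, x along its length.
- manifold: Bystander: loose low aluminium valve block 60 x 30 x 24 mm with three dark ports on top. Origin at the centre of its underside.
Things that resemble listed ones, but are neither listed nor needed, are in the scene too. What is shaped like the cylinder but green or turquoise is not meant.

How it is judged:
On the way:
1. the cylinder stands on the clamp's plate between the jaws, fittings outwards, and has been let go (y of cylinder in the frame of clamp between 0.052 and 0.076 m and z of cylinder in the frame of clamp between 0.004 and 0.012 m and angle between cylinder's own z axis and vertical below 0.07 rad and angle between the y axis of cylinder and the y axis of clamp, either way round below 0.14 rad and y of fittings in the frame of clamp above 0.09 m and x of cylinder in the frame of clamp above 0.015 m and x of cylinder in the frame of jaw_face below -0.015 m and contact force between cylinder and the fingers below 0.2 N), for 0.2 s.
At the end, for the whole second after the job is handed in: Cylinder on the clamp's plate (within 4 mm), upright within 4 degrees, within 12 mm of the pads' middle along the jaws, fittings out of the open side within 8 degrees; both jaws press it with over 8 N; the trigger has sprung back; nothing moves (y of cylinder in the frame of clamp between 0.052 and 0.076 m and z of cylinder in the frame of clamp between 0.004 and 0.012 m and angle between cylinder's own z axis and vertical below 0.07 rad and angle between the y axis of cylinder and the y axis of clamp, either way round below 0.14 rad and y of fittings in the frame of clamp above 0.09 m and contact force between cylinder and sliding_jaw above 8 N and contact force between cylinder and fixed_jaw above 8 N and value of joint trigger below 0.06 rad and linear speed of cylinder below 0.01 m/s); the robot touches nothing.
It fails at once if the jaw or the bar is pushed directly (more than 8 N) instead of being brought up with the trigger (contact force between sliding_jaw and the fingers above 8 N or contact force between sliding_jaw and the arm above 8 N).
It fails at once if the bush is moved by more than 30 mm (distance of bush from where it was at the start of the episode above 0.03 m).
It fails at once if the spanner is moved by more than 30 mm (distance of spanner from where it was at the start of the episode above 0.03 m).
It fails at once if the manifold is moved by more than 30 mm (distance of manifold from where it was at the start of the episode above 0.03 m).
It also fails if it takes over 72 s, if anything falls off the work surface, if the arm or the gripper's body presses on something with over 40 N, if the wrist force passes 120 N, or if a joint passes its speed limit or range.

## Working session

There is one attempt and no reset: what is moved stays moved. The work goes in short steps, Python scripts to look and compute and a tool call to move; the robot and the scene stay as the last step left them, time stands still between calls to the robot, and variables do not carry over. Pictures are saved under pics/ and viewed, and the job is handed in when it is done.

Besides the shell and the picture viewer there is one more tool, called after "Emit:" as a command line: name --argument value ..., lists and objects as JSON in quotes. carry_out: Moves the arm, as the interface text tells. Its arguments: {"type":"object","properties":{"motion":{"type":"array","items":{"type":"array","items":{"type":"array","items":{"type":"number"}}}},"grip_force":{"type":"number"}},"required":["motion"]}

```bash
ls; mkdir -p pics
cat > h.py <<'E'
import numpy as np, cv2
from cell import manip, get_image, get_calibration, order, trace, pinpoint
def save(cam,name):
    im=get_image(cam); cv2.imwrite('pics/'+name+'.png',im[:,:,::-1]); return im
def ray(cal,px):
    K=np.array(cal['K']);R=cv2.Rodrigues(np.array(cal['rvec'],float))[0];t=np.array(cal['tvec'],float).ravel()
    d=R.T@np.linalg.inv(K)@np.array([px[1],px[0],1.]);c=-R.T@t
    return c,d
def at_z(cal,px,z):
    c,d=ray(cal,px); return c+d*(z-c[2])/d[2]
def proj(cal,P):
    return cv2.projectPoints(np.array(P,float).reshape(-1,1,3),np.array(cal['rvec'],float),np.array(cal['tvec'],float),np.array(cal['K']),None)[0].reshape(-1,2)
E
python3 - <<'E'
from h import *
s=manip.observe();print(s)
for c in ['scene','top','wrist']:
    save(c,c+'0')
    cal=get_calibration(c); print(c,[np.round(np.array(v),3).tolist() for v in cal.values()])
print(manip.observe()['clock'])
E
```

```text
pics
{'clock': 0.0, 'joint_pos': array([ 1.24398532e+00,  3.20326953e-01,  1.56569326e+00, -1.45613972e-05,
        1.25742699e+00, -1.99964288e-02]), 'joint_vel': array([ 0.00022831, -0.00073864, -0.00028247, -0.0008794 ,  0.00054   ,
        0.00124925]), 'tau': array([ 1.16214629e-03, -4.12462056e+01, -2.31983739e+01,  7.27124722e-02,
        4.60103306e-02, -1.41162245e-04]), 'tool_pos': array([0.17350377, 0.54767126, 0.22409463]), 'orientation': array([-0.69815588,  0.69944927, -0.10815705,  0.10794044]), 'force': array([ 0.21693682, -0.18475118, -0.60189978]), 'ft_torque': array([ 0.08194482,  0.06512731, -0.0059914 ]), 'finger_gap': 0.09120022806889225}
scene [[[506.543, 0.0, 312.426], [0.0, 506.543, 245.997], [0.0, 0.0, 1.0]], [1.664, 2.097, -0.655], [0.267, -0.399, 1.423]]
top [[[459.422, 0.0, 316.776], [0.0, 459.422, 242.837], [0.0, 0.0, 1.0]], [2.125, -2.135, 0.211], [-0.137, 0.578, 0.728]]
wrist [[[373.125, 0.0, 322.291], [0.0, 373.125, 237.612], [0.0, 0.0, 1.0]], [-2.367, -1.733, -0.212], [-0.574, -0.027, 0.391]]
0.15
```

View pics/scene0.png

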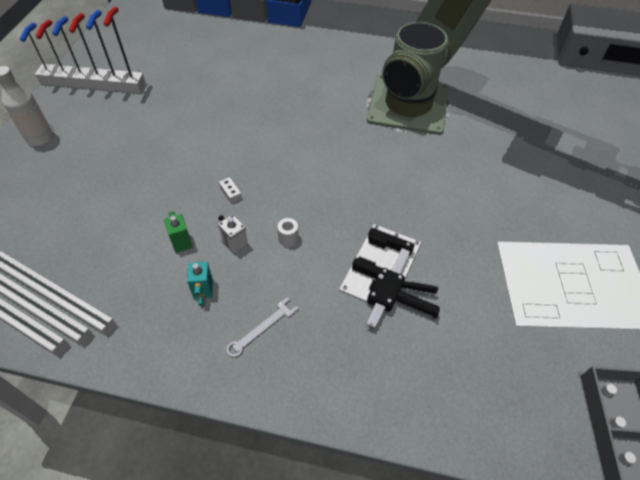

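View pics/top0.png

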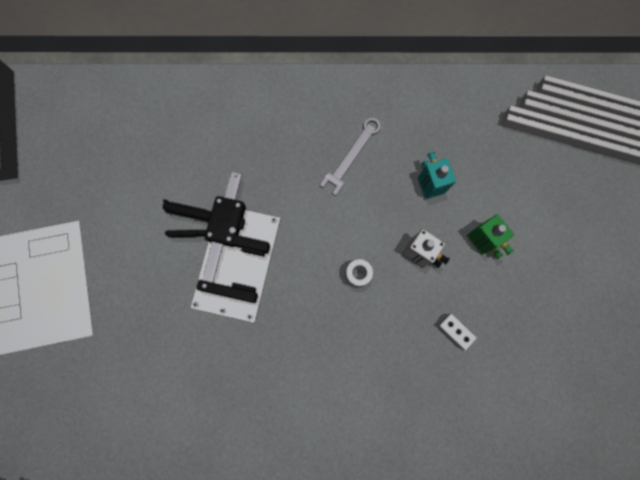

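View pics/wrist0.png

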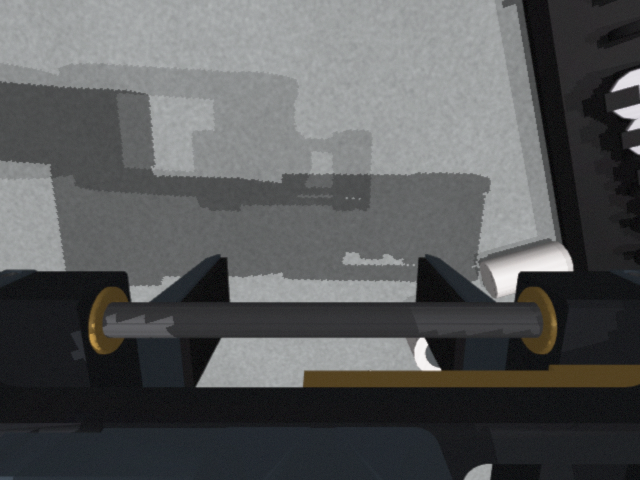

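The grey cylinder is at top (row 247, col 427), the clamp around (255, 232), and the fixed housing end is towards the top of the picture. The green and turquoise ones are decoys.

Run:
```python
from h import *
Z={'clamp':0,'fixed_jaw':0,'clamp_seat':.008,'jaw_face':.024,'trigger_front':.025,'grip_back':.025,'cylinder':0,'fittings':.035,'bush':0,'spanner':0,'manifold':0}
for cam in ['top','scene']:
    cal=get_calibration(cam); print(cam,ray(cal,[240,320])[0])
    im=get_image(cam)
    for n in Z:
        r=pinpoint(cam,n)
        for d in r[:4]: print(n,round(d['p'],2),np.round(d['pixel'],1),np.round(at_z(cal,d['pixel'],Z[n])*1000,1))
print(manip.observe()['clock'])
```

```text
top [ 0.43359403 -0.12937678  0.82352904]
clamp 0.81 [247.2 220.3] [580.   35.2   0. ]
clamp_seat 0.75 [263.5 250.1] [548.8 -20.5   8. ]
clamp_seat 0.36 [284.8 243.6] [510.8  -9.8   8. ]
jaw_face 0.91 [284.1 242.9] [510.5 -10.9  24. ]
trigger_front 0.52 [241.4 182.1] [586.2  97.7  25. ]
grip_back 0.9 [207.5 190.4] [647.9  85.9  25. ]
grip_back 0.65 [285.6 241. ] [507.8  -7.9  25. ]
cylinder 0.96 [185.8 429.9] [ 695.4 -352.6    0. ]
cylinder 0.62 [239.8 483. ] [ 592. -445.    0.]
fittings 0.77 [157.9 426.5] [ 737.  -339.6   35. ]
fittings 0.7 [255.8 503.3] [ 556.7 -465.1   35. ]
bush 0.81 [275.6 355.1] [ 527.2 -208.8    0. ]
spanner 0.96 [155.3 352.1] [ 755.8 -207.9    0. ]
manifold 0.83 [331.9 454.1] [ 426.6 -381.7    0. ]
scene [ 1.17802019 -0.01291576  0.93132241]
clamp 0.69 [276.2 394.5] [573.9  39.6   0. ]
fixed_jaw 0.49 [304.2 413.8] [632.9  87.9   0. ]
clamp_seat 0.87 [261.2 366.9] [554.7 -24.8   8. ]
jaw_face 0.81 [245.6 377.8] [519.4  -8.   24. ]
trigger_front 0.71 [285.  421.7] [598.5  96.2  25. ]
grip_back 0.79 [305.6 413.9] [650.7  85.8  25. ]
grip_back 0.69 [224.8 220.4] [ 545.2 -361.8   25. ]
grip_back 0.65 [277.2 392.9] [593.4  35.2  25. ]
cylinder 0.84 [242.5 184.8] [ 594.  -432.9    0. ]
cylinder 0.76 [245.9 231.6] [ 578.6 -327.6    0. ]
cylinder 0.76 [292.  204.7] [ 705.1 -345.4    0. ]
fittings 0.7 [221.9 220.8] [ 544.2 -359.7   35. ]
fittings 0.7 [298.9 199.4] [ 740.4 -337.8   35. ]
fittings 0.69 [220.3 169.1] [ 566.6 -473.4   35. ]
bush 0.63 [247.7 232.5] [ 582.9 -324.1    0. ]
spanner 0.98 [330.6 260.1] [ 764.  -206.7    0. ]
manifold 0.92 [193.1 229.3] [ 430.8 -382.    -0. ]
1.35
```

Run:
```python
import cv2
im=cv2.imread('pics/top0.png')
cv2.imwrite('pics/topz1.png',cv2.resize(im[160:330,150:300],None,fx=3.5,fy=3.5,interpolation=cv2.INTER_CUBIC))
cv2.imwrite('pics/topz2.png',cv2.resize(im[215:285,390:470],None,fx=7,fy=7,interpolation=cv2.INTER_CUBIC))
im=cv2.imread('pics/scene0.png')
cv2.imwrite('pics/scz.png',cv2.resize(im[210:340,330:450],None,fx=4.5,fy=4.5,interpolation=cv2.INTER_CUBIC))
```

```text
(no output)
```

View pics/topz1.png

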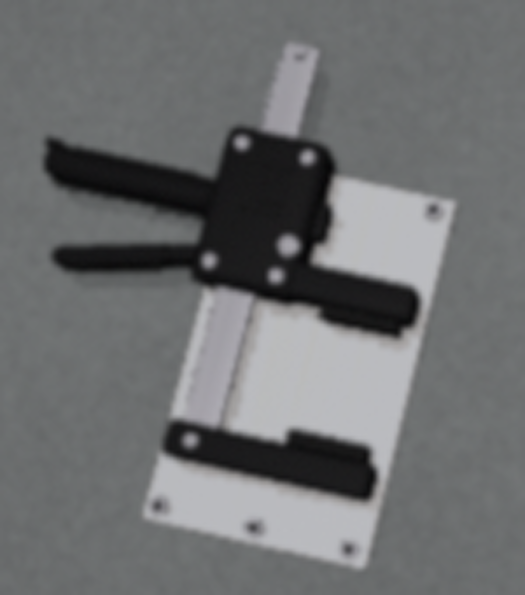

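View pics/topz2.png

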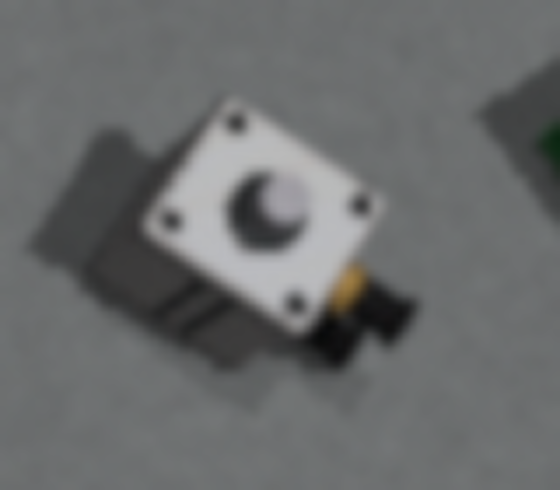

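View pics/scz.png

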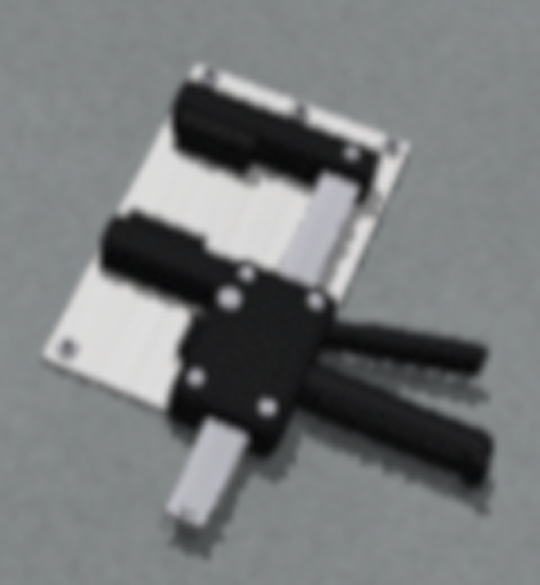

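```bash
cat > fit.py <<'E'
from h import *
from scipy.optimize import least_squares
def fit(obs,x0):
    # obs: list of (cal, pix(u,v), local xyz mm)
    def f(q,full=False):
        c,s=np.cos(q[2]),np.sin(q[2]);r=[]
        for cal,uv,l in obs:
            P=[q[0]+(c*l[0]-s*l[1])/1000,q[1]+(s*l[0]+c*l[1])/1000,l[2]/1000]
            r+=list(proj(cal,P)[0]-np.array(uv))
        return np.array(r)
    o=least_squares(f,x0); return o.x,o.fun
E
python3 - <<'E'
from fit import *
T=get_calibration('top');S=get_calibration('scene')
t=lambda u,v:(150+(u+.5)/3.5-.5,160+(v+.5)/3.5-.5)
s=lambda u,v:(330+(u+.5)/4.5-.5,210+(v+.5)/4.5-.5)
ot=[(T,t(455,203),(-78,94,8)),(T,t(365,568),(116,94,8)),(T,t(145,517),(116,-22,8))]
os_=[(S,s(198,62),(116,94,8)),(S,s(410,145),(116,-22,8)),(S,s(43,358),(-78,94,8))]
for o in (ot,os_,ot+os_):
    q,r=fit(o,[.578,.038,2.83]); print(q,np.round(r,1))
c,sn=np.cos(q[2]),np.sin(q[2]);X=np.array([c,sn]);Y=np.array([-sn,c])
for n,(a,b) in dict(seat=(20,64),jaw=(62,64),trig=(-3,-63),grip=(-57,-65)).items(): print(n,(q[:2]*1000+a*X+b*Y).round(1))
z=lambda u,v:(390+(u+.5)/7-.5,215+(v+.5)/7-.5)
# cylinder
oc=[(T,z(235,95),(-20,-23,72)),(T,z(385,205),(-20,23,72)),(T,z(300,335),(20,23,72)),(T,z(145,220),(20,-23,72))]
print(at_z(T,[247,427],.072))
q,r=fit(oc,[.55,-.32,-2.3]);print(q,np.round(r,1))
np.save('cyl.npy',q)
E
```

```text
[0.57925071 0.03554823 2.9165548 ] [ 0.5 -0.7  0.5  0.3 -1.   0.3]
[0.58263137 0.03844706 2.91793584] [-0.3  0.2  0.5 -0.2 -0.2 -0. ]
[0.58025656 0.03675673 2.91784504] [-0.2 -1.3 -0.1 -0.3 -1.6 -0.2 -0.9 -0.7 -0.1 -1.2 -0.7 -1.1]
seat [546.6 -21.2]
jaw [505.6 -11.9]
trig [597.2  97.5]
grip [650.3  87.5]
[ 0.56629943 -0.32277743  0.072     ]
[ 0.56961866 -0.32394826 -3.78953839] [-0.2 -0.6  1.1 -0.1 -0.2  0.3 -0.8  0.3]
```

```bash
cat >> h.py <<'E'
from scipy.spatial.transform import Rotation as Ro
def pose():
    s=manip.observe();q=s['orientation'];R=Ro.from_quat([q[1],q[2],q[3],q[0]]).as_matrix();return s,np.array(s['tool_pos']),R
def go(x,y,z,yawz):
    """tool-frame shift (mm) to TCP target (m) and turn deg for tool z pointing at world yaw yawz (mod pi)"""
    s,p,R=pose()
    zy=np.arctan2(R[1,2],R[0,2])
    # turn about tool y (down): positive turn -> world yaw decreases
    d=np.degrees(zy-yawz); d0=(d+90)%180-90
    print('t',s['clock'],'p',p.round(4),'tooly',R[:,1].round(3),'zyaw',round(zy,3),'gap',round(s['finger_gap'],4),'F',s['force'].round(1))
    v=np.array([x,y,z])-p
    print('shift now',(R.T@v*1000).round(1),'turn',round(d0,1),'or',round(d0-np.sign(d0)*180,1),'q6',round(s['joint_pos'][5],2),'q1',round(s['joint_pos'][0],2))
    for dd in (d0,d0-np.sign(d0)*180):
        R2=Ro.from_rotvec(np.radians(dd)*R[:,1]).as_matrix()@R
        print('  after turn',round(dd,1),'shift',(R2.T@v*1000).round(1),'zyaw->',np.arctan2(R2[1,2],R2[0,2]).round(3))
E
python3 - <<'E'
from h import *
go(.5696,-.324,.22,2.494)
E
```

```text
t 1.35 p [0.1737 0.5482 0.225 ] tooly [ 0.  0. -1.] zyaw 1.264 gap 0.0913 F [-0.8 -0.2  1.1]
shift now [ 640.9    4.9 -711.9] turn -70.5 or 109.5 q6 -0.02 q1 1.24
  after turn -70.5 shift [-456.7    4.9 -841.9] zyaw-> 2.494
  after turn 109.5 shift [456.7   4.9 841.9] zyaw-> -0.648
```

Run:
```python
from h import *
s,p,R=pose(); v=np.array([.3959,-.872,0])
print([ (Ro.from_rotvec(np.radians(10*k)*R[:,1]).as_matrix()@R).T.dot(v/np.linalg.norm(v)*55).round(0).tolist() for k in range(11)])
```

```text
[[37.0, -0.0, -41.0], [43.0, -0.0, -34.0], [49.0, -0.0, -26.0], [52.0, -0.0, -17.0], [54.0, -0.0, -8.0], [55.0, -0.0, 2.0], [54.0, -0.0, 11.0], [51.0, -0.0, 21.0], [47.0, -0.0, 29.0], [41.0, -0.0, 37.0], [34.0, -0.0, 43.0]]
```

Emit:
carry_out --motion '[[[37, 0, -41, 10, 1], [43, 0, -34, 10, 1], [49, 0, -26, 10, 1], [52, 0, -17, 10, 1], [54, 0, -8, 10, 1], [55, 0, 2, 10, 1], [54, 0, 11, 10, 1], [51, 0, 21, 10, 1]]]'

```text
clock: 2.35
tool_pos: [0.3555, 0.1456, 0.2253]
orientation: [-0.465, 0.464, -0.533, 0.533]
force: [0.8, 0.2, -0.1]
finger_gap: 0.0914
```

Run:
```python
from h import *
go(.5696,-.324,.22,2.494)
```

```text
t 2.35 p [0.3555 0.1456 0.2253] tooly [ 0.001  0.001 -1.   ] zyaw -0.138 gap 0.0914 F [ 0.8  0.2 -0.1]
shift now [435.7   5.3 276.5] turn 29.2 or -150.8 q6 0.5 q1 0.36
  after turn 29.2 shift [245.3   5.3 454. ] zyaw-> -0.648
  after turn -150.8 shift [-245.3    5.3 -454. ] zyaw-> 2.494
```

Emit:
carry_out --motion '[[[46, 0, 29, 10, 1], [41, 0, 37, 9, 1], [34, 0, 43, 9, 1], [27, 0, 50, 0, 1], [27, 0, 50, 0, 1], [27, 0, 50, 0, 1], [25, 0, 46, 0, 1], [12, 0, 23, 0, 1]]]'

```text
clock: 3.35
tool_pos: [0.534, -0.2282, 0.2245]
orientation: [-0.323, 0.323, -0.629, 0.629]
force: [-0.3, 0.3, -0.4]
finger_gap: 0.0908
```

Run:
```python
from h import *
cal=get_calibration('wrist')
go(.5696,-.324,.22,2.494)
save('wrist','w1')
cal=get_calibration('wrist')
for n in ['cylinder','fittings']:
    for d in pinpoint('wrist',n): print(n,d['p'],d['pixel'],at_z(cal,d['pixel'],0 if n=='cylinder' else .035))
```

```text
t 3.35 p [ 0.534  -0.2282  0.2245] tooly [ 0. -0. -1.] zyaw -0.623 gap 0.0908 F [-0.3  0.3 -0.4]
shift now [57.   4.6 84.8] turn 1.4 or -178.6 q6 0.2 q1 -0.42
  after turn 1.4 shift [54.9  4.6 86.2] zyaw-> -0.648
  after turn -178.6 shift [-54.9   4.6 -86.2] zyaw-> 2.494
cylinder 0.87 [264.4, 400.5] [ 0.56997371 -0.32784304  0.        ]
cylinder 0.83 [217.4, 518.2] [ 0.69843937 -0.35651445  0.        ]
fittings 0.64 [186.5, 569.2] [ 0.7400752  -0.34171365  0.035     ]
```

View pics/w1.png

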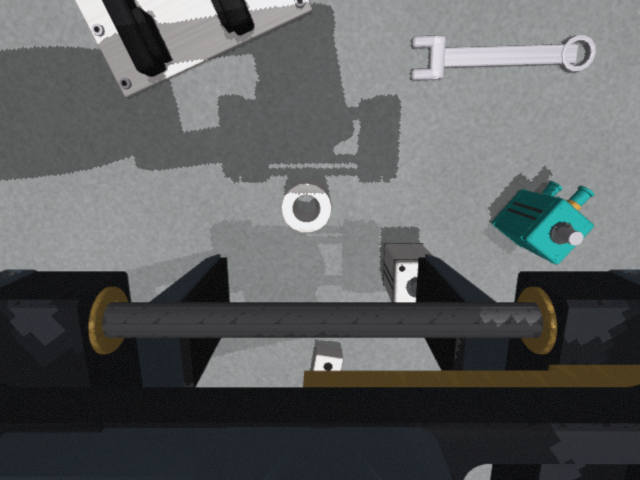

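Emit:
carry_out --motion '[[[0, 0, 0, 1.4, 1], [28, 0, 43.5, 0, 1], [28, 0, 43.5, 0, 1], [0, 30, 0, 0, 1], [0, 30, 0, 0, 1], [0, 20, 0, 0, 1], [0, 0, 0, 0, 1], [0, 0, 0, 0, 1]]]'

```text
clock: 4.5
tool_pos: [0.5696, -0.3222, 0.1463]
orientation: [-0.316, 0.315, -0.632, 0.633]
force: [0.1, 0.3, 0.8]
finger_gap: 0.091
```

Run:
```python
from h import *
go(.5698,-.3255,.051,2.494)
save('wrist','w2');save('top','t2')
im=cv2.imread('pics/t2.png')
cv2.imwrite('pics/t2z.png',cv2.resize(im[190:310,360:500],None,fx=5,fy=5,interpolation=cv2.INTER_CUBIC))
```

```text
t 4.5 p [ 0.5696 -0.3222  0.1463] tooly [ 0.002 -0.001 -1.   ] zyaw -0.645 gap 0.091 F [0.1 0.3 0.8]
shift now [ 2.6 95.3  2. ] turn 0.2 or -179.8 q6 0.11 q1 -0.53
  after turn 0.2 shift [ 2.6 95.3  2. ] zyaw-> -0.648
  after turn -179.8 shift [-2.6 95.3 -2. ] zyaw-> 2.494
```

View pics/w2.png

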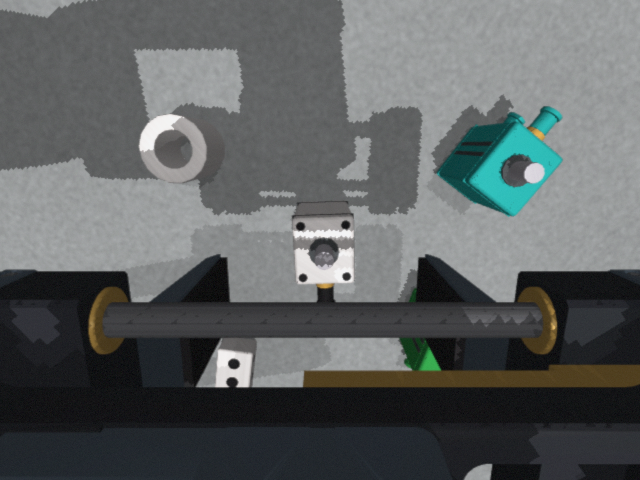

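View pics/t2z.png

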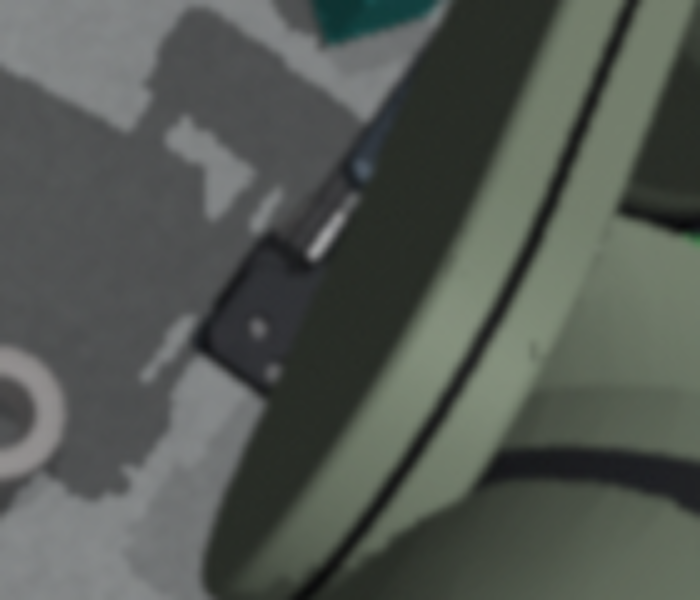

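Run:
```python
from fit import *
cal=get_calibration('wrist')
oc=[(cal,(293,222),(-20,-23,72)),(cal,(353,222),(20,-23,72)),(cal,(354,284),(20,23,72)),(cal,(295,284),(-20,23,72))]
q,r=fit(oc,[.57,-.325,-.648]);print(q,r.round(1))
oc=[(cal,(u,v),(-a[0],-a[1],a[2])) for cal,(u,v),a in oc]
q,r=fit(oc,[.57,-.325,2.49]);print(q,r.round(1))
go(q[0],q[1],.051,q[2])
```

```text
[ 0.56896817 -0.3251798  -3.62405382] [ 55.8  -5.7 -65.7   4.2 -54.1   8.   63.7  -1.1]
[ 0.56896817 -0.32517981 -0.48248819] [ 55.8  -5.7 -65.7   4.2 -54.1   8.   63.7  -1.1]
t 4.6 p [ 0.5697 -0.3226  0.1465] tooly [ 0.002 -0.001 -1.   ] zyaw -0.645 gap 0.0914 F [ 0.1 -0.2 -0.6]
shift now [ 2.5 95.5  0.7] turn -9.3 or 170.7 q6 0.11 q1 -0.53
  after turn -9.3 shift [ 2.6 95.5  0.3] zyaw-> -0.482
  after turn 170.7 shift [-2.6 95.5 -0.3] zyaw-> 2.659
```

Emit:
carry_out --motion '[[[2.5, 20, 0.5, 0, 1], [0, 25, 0, 0, 1], [0, 25, 0, 0, 1], [0, 25, 0, 0, 1], [0, 0, 0, 0, 1], [0, 0, 0, 0, 0], [0, 0, 0, 0, 0], [0, 0, 0, 0, 0]]]' --grip_force 25

```text
clock: 5.6
tool_pos: [0.5684, -0.3252, 0.051]
orientation: [-0.316, 0.315, -0.632, 0.633]
force: [-0.6, 1.1, -0.4]
finger_gap: 0.0642
```

Run:
```python
from h import *
go(.5696,-.325,.051,2.494)
save('wrist','w3')
```

```text
t 5.6 p [ 0.5684 -0.3252  0.051 ] tooly [ 0.002 -0.001 -1.   ] zyaw -0.645 gap 0.0642 F [-0.6  1.1 -0.4]
shift now [-0.9  0.   0.8] turn 0.1 or -179.9 q6 0.11 q1 -0.54
  after turn 0.1 shift [-0.9  0.   0.8] zyaw-> -0.648
  after turn -179.9 shift [ 0.9  0.  -0.8] zyaw-> 2.494
```

View pics/w3.png

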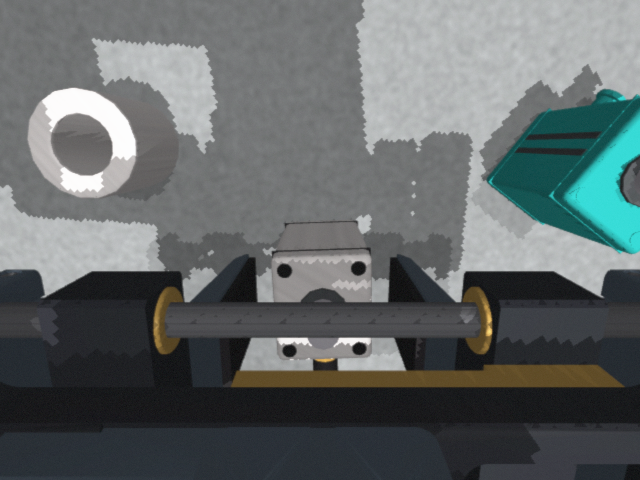

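Emit:
carry_out --motion '[[[0, 0, 0, 0, 0], [0, 0, 0, 0, 0], [0, 0, 0, 0, 0], [0, 0, 0, 0, 0], [0, 0, 0, 0, 0], [0, -10, 0, 0, 0], [0, -40, 0, 0, 0], [0, -50, 0, 0, 0]]]'

```text
clock: 6.65
tool_pos: [0.5668, -0.3242, 0.1495]
orientation: [0.315, -0.316, 0.634, -0.631]
force: [1.2, -1.0, -3.0]
finger_gap: 0.0397
```

```bash
cat > cl.py <<'E'
from h import *
Q=np.array([.58026,.03676,2.91785])
X=np.array([np.cos(Q[2]),np.sin(Q[2])]);Y=np.array([-X[1],X[0]])
def W(a,b): return Q[:2]+(a*X+b*Y)/1000
def L(p): d=(np.array(p[:2])-Q[:2])*1000; return np.array([d@X,d@Y])
E
python3 - <<'E'
from cl import *
t=W(22.5,64);print(t)
go(t[0],t[1],.16,Q[2])
save('wrist','w4')
E
```

```text
[ 0.54412048 -0.02065241]
t 6.65 p [ 0.5668 -0.3242  0.1495] tooly [-0.004  0.002 -1.   ] zyaw -0.645 gap 0.0397 F [ 1.2 -1.  -3. ]
shift now [-228.9   -9.7 -200.8] turn -24.2 or 155.8 q6 0.11 q1 -0.54
  after turn -24.2 shift [-291.    -9.7  -89.5] zyaw-> -0.224
  after turn 155.8 shift [291.   -9.7  89.5] zyaw-> 2.918
```

View pics/w4.png

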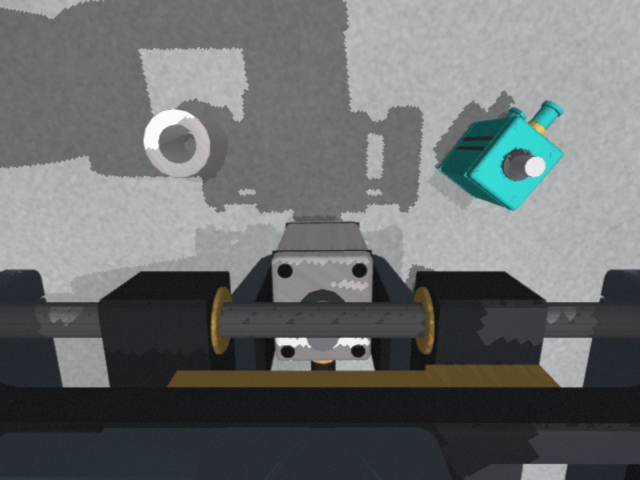

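Emit:
carry_out --motion '[[[0, -5, 0, -10.5, 0], [0, -5, 0, -10.5, 0], [0, 0, 0, -3.2, 0], [-45, 0, -13, 0, 0], [-50, 0, -15, 0, 0], [-50, 0, -15, 0, 0], [-50, 0, -15, 0, 0], [-35, 0, -11, 0, 0]]]'

```text
clock: 7.7
tool_pos: [0.5506, -0.0831, 0.1599]
orientation: [0.441, -0.442, 0.553, -0.552]
force: [0.7, 0.4, -3.4]
finger_gap: 0.0397
```

Run:
```python
from cl import *
t=W(22.5,64);print(t)
go(t[0],t[1],.16,Q[2])
save('wrist','w5');save('top','t5')
cal=get_calibration('wrist')
for n,z in dict(clamp_seat=.008,jaw_face=.024,trigger_front=.025).items():
    for d in pinpoint('wrist',n): 
        P=at_z(cal,d['pixel'],z);print(n,d['p'],d['pixel'],P,L(P))
im=cv2.imread('pics/t5.png')
cv2.imwrite('pics/t5z.png',cv2.resize(im[160:330,150:320],None,fx=3.5,fy=3.5,interpolation=cv2.INTER_CUBIC))
```

```text
[ 0.54412048 -0.02065241]
t 7.7 p [ 0.5506 -0.0831  0.1599] tooly [-0.001  0.001 -1.   ] zyaw -0.222 gap 0.0397 F [ 0.7  0.4 -3.4]
shift now [-59.5  -0.1 -20.1] turn 0.1 or -179.9 q6 0.05 q1 -0.17
  after turn 0.1 shift [-59.5  -0.1 -20.2] zyaw-> -0.224
  after turn -179.9 shift [59.5 -0.1 20.2] zyaw-> 2.918
clamp_seat 0.62 [153.0, 302.9] [ 0.54774942 -0.01842295  0.008     ] [19.45619601 61.02092196]
jaw_face 0.8 [155.3, 249.3] [ 0.50765537 -0.01087487  0.024     ] [60.22562642 62.55707439]
jaw_face 0.67 [358.7, 322.6] [ 0.52461932 -0.19619037  0.024     ] [  2.56662459 239.48939843]
jaw_face 0.22 [154.2, 303.3] [ 0.54875825 -0.01919237  0.024     ] [18.30179506 61.54731714]
```

View pics/w5.png

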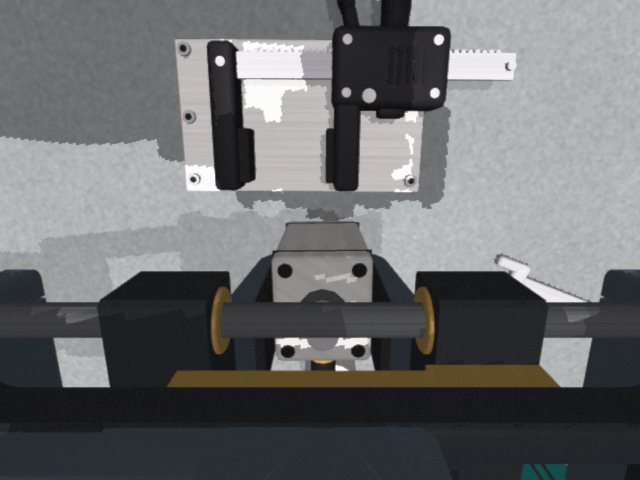

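View pics/t5z.png

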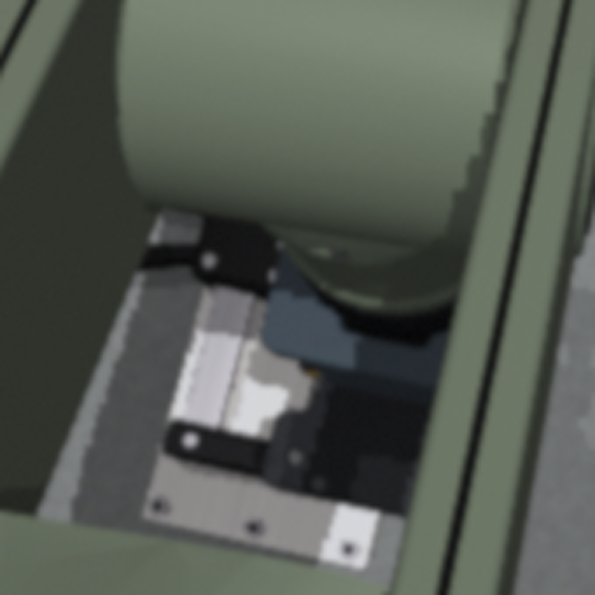

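Run:
```python
from fit import *
import cl
cal=get_calibration('wrist')
o=[(cal,(176,40),(116,-22,8)),(cal,(187,190.5),(116,94,8)),(cal,(421,190),(-78,94,8))]
q,r=fit(o,[.58,.037,2.918]);print(q,r.round(1))
def loc(uv,z,q):
    P=at_z(cal,[uv[1],uv[0]],z);d=(P[:2]-q[:2])*1000;c,s=np.cos(q[2]),np.sin(q[2]);return [d@[c,s],d@[-s,c]]
for uv in [(327,128),(327,188),(253,128),(255,182)]: print(uv,np.round(loc(uv,.037,q),1),np.round(loc(uv,.037,cl.Q),1))
# cylinder top face center in the tool frame
s,p,R=pose()
for uv in [(274,251),(371,251),(371,360),(274,360)]:
    P=at_z(cal,[uv[1],uv[0]],.160-.051+.072);print(uv,(R.T@(P-p)*1000).round(1))
im=cv2.imread('pics/w5.png');cv2.imwrite('pics/w5z.png',cv2.resize(im[20:210,160:460],None,fx=2.6,fy=2.6,interpolation=cv2.INTER_CUBIC))
```

```text
[0.58252611 0.03447973 2.92107477] [-1.1 -1.2  1.7  0.7 -0.5  0.7]
(327, 128) [ 0.6 44.5] [-2.3 46.3]
(327, 188) [ 0.6 88.2] [-2.4 89.9]
(253, 128) [54.5 44.4] [51.7 46.3]
(255, 182) [54.9 83.5] [51.9 85.4]
(274, 251) [-28.2 -21.  -18.9]
(371, 251) [-28.2 -21.   18.8]
(371, 360) [ 19.4 -21.   20.3]
(274, 360) [ 19.4 -21.  -20.4]
```

View pics/w5z.png

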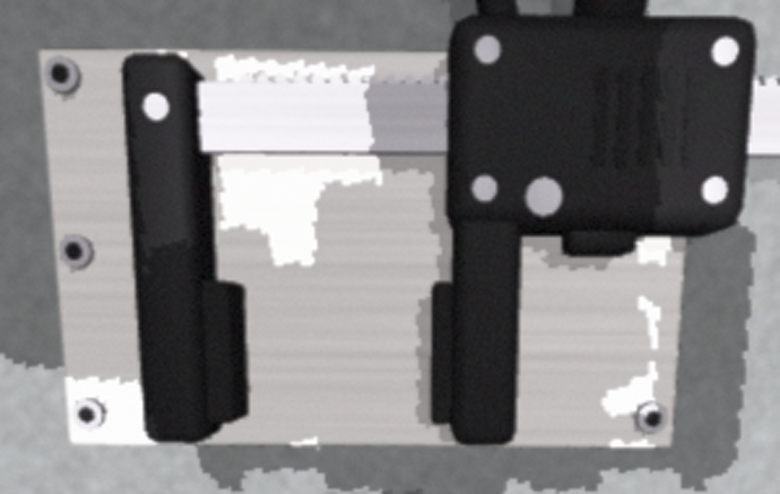

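```bash
sed -i 's/^Q=.*/Q=np.array([.5816,.0358,2.919])/' cl.py
python3 - <<'E'
from cl import *
t=W(25,66);print(t)
go(t[0],t[1],.059,Q[2])
E
```

```text
[ 0.54264669 -0.0230527 ]
t 7.95 p [ 0.5515 -0.0857  0.16  ] tooly [ 0. -0. -1.] zyaw -0.223 gap 0.0401 F [-0.3  0.  -3.8]
shift now [-59.2 101.  -22.5] turn -0.0 or 180.0 q6 0.05 q1 -0.17
  after turn -0.0 shift [-59.2 101.  -22.5] zyaw-> -0.223
  after turn 180.0 shift [ 59.2 101.   22.5] zyaw-> 2.919
```

Emit:
carry_out --motion '[[[-20, 0, -8, 0, 0], [-25, 0, -10, 0, 0], [-14, 0, -4.5, 0, 0], [0, 20, 0, 0, 0], [0, 20, 0, 0, 0], [0, 10, 0, 0, 0], [0, 0, 0, 0, 0], [0, 0, 0, 0, 0]]]'

```text
clock: 8.95
tool_pos: [0.5433, -0.023, 0.1106]
orientation: [-0.442, 0.441, -0.552, 0.553]
force: [-0.8, 0.3, -3.3]
finger_gap: 0.0399
```

Run:
```python
from cl import *
t=W(25,66)
go(t[0],t[1],.059,Q[2]); s,p,R=pose();print(L(p))
save('wrist','w6');im=save('scene','s6')
im=cv2.imread('pics/s6.png');cv2.imwrite('pics/s6z.png',cv2.resize(im[190:340,320:460],None,fx=4,fy=4,interpolation=cv2.INTER_CUBIC))
```

```text
t 8.95 p [ 0.5433 -0.023   0.1106] tooly [ 0.002 -0.    -1.   ] zyaw -0.223 gap 0.0399 F [-0.8  0.3 -3.3]
shift now [ 0.2 51.6 -0.7] turn -0.0 or 180.0 q6 0.16 q1 -0.06
  after turn -0.0 shift [ 0.2 51.6 -0.7] zyaw-> -0.223
  after turn 180.0 shift [-0.2 51.6  0.7] zyaw-> 2.919
[24.3809616  65.80567754]
```

View pics/w6.png

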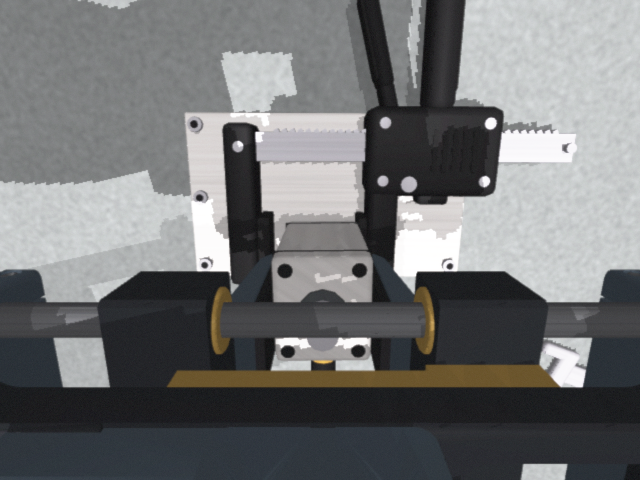

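View pics/s6z.png

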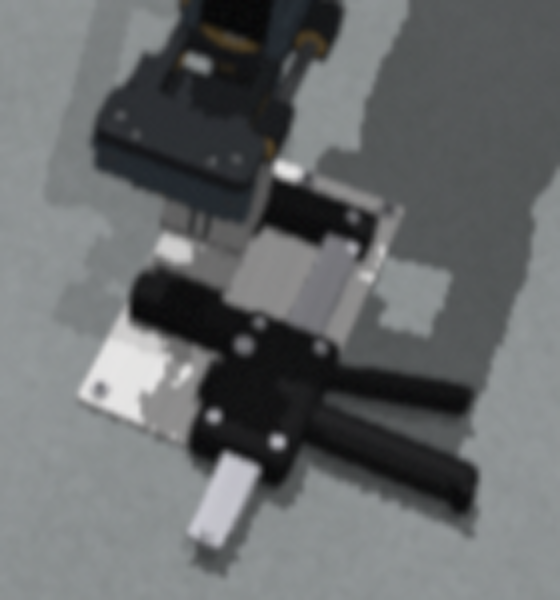

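Run:
```python
import cv2
im=cv2.imread('pics/w6.png');cv2.imwrite('pics/w6z.png',cv2.resize(im[190:290,220:420],None,fx=4,fy=4,interpolation=cv2.INTER_CUBIC))
```

```text
(no output)
```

View pics/w6z.png

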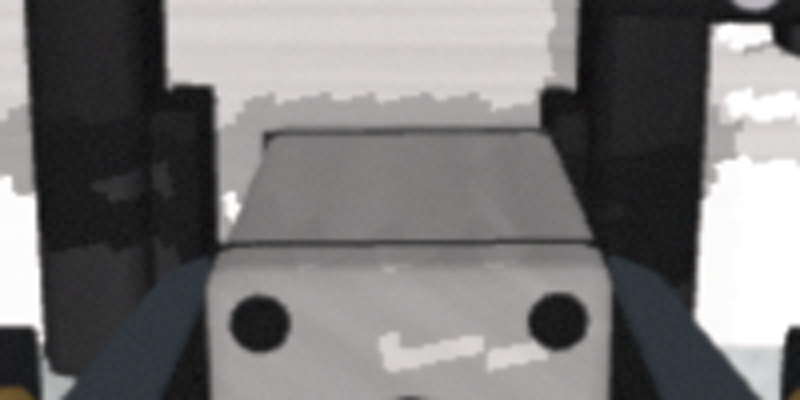

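Emit:
carry_out --motion '[[[0, 5, -3, 0, 0], [0, 15, 0, 0, 0], [0, 15, 0, 0, 0], [0, 10, 0, 0, 0], [0, 4, 0, 0, 0], [0, 2, 0, 0, 0], [0, 0, 0, 0, 0], [0, 0, 0, 0, 0]]]'

```text
clock: 10.05
tool_pos: [0.54, -0.0222, 0.0593]
orientation: [-0.442, 0.441, -0.552, 0.553]
force: [0.2, 0.3, -2.4]
finger_gap: 0.0403
```

Run:
```python
from cl import *
t=W(25,66)
go(t[0],t[1],.059,Q[2]); s,p,R=pose();print(L(p))
save('wrist','w7')
```

```text
t 10.05 p [ 0.54   -0.0222  0.0593] tooly [ 0.001  0.    -1.   ] zyaw -0.223 gap 0.0403 F [ 0.2  0.3 -2.4]
shift now [0.3 0.4 2.8] turn -0.0 or 180.0 q6 0.16 q1 -0.06
  after turn -0.0 shift [0.3 0.4 2.8] zyaw-> -0.223
  after turn 180.0 shift [-0.3  0.4 -2.8] zyaw-> 2.919
[27.75277799 65.74848278]
```

View pics/w7.png

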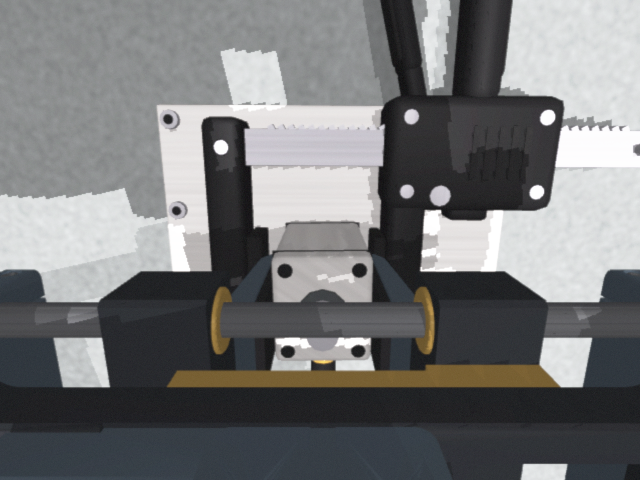

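Emit:
carry_out --motion '[[[0, 1, 0, 0, 0], [0, 0, 0, 0, 0], [0, 0, 0, 0, 0.7], [0, 0, 0, 0, 0.7], [0, 0, 0, 0, 0.7], [0, 0, 0, 0, 0.7], [0, 0, 0, 0, 0.7], [0, 0, 0, 0, 0.7]]]'

```text
clock: 11.1
tool_pos: [0.5397, -0.0222, 0.0579]
orientation: [0.441, -0.441, 0.553, -0.553]
force: [0.0, -0.1, 0.3]
finger_gap: 0.0638
```

Run:
```python
from cl import *
t=W(-39,-66)
go(t[0],t[1],.15,Q[2]); s,p,R=pose();print(L(p))
save('wrist','w8')
```

```text
t 11.1 p [ 0.5397 -0.0222  0.0579] tooly [ 0.  0. -1.] zyaw -0.223 gap 0.0638 F [ 0.  -0.1  0.3]
shift now [-131.8  -92.    67. ] turn -0.0 or 180.0 q6 0.16 q1 -0.06
  after turn -0.0 shift [-131.8  -92.    67.1] zyaw-> -0.223
  after turn 180.0 shift [131.8 -92.  -67.1] zyaw-> 2.919
[28.0663528  65.80190441]
```

View pics/w8.png

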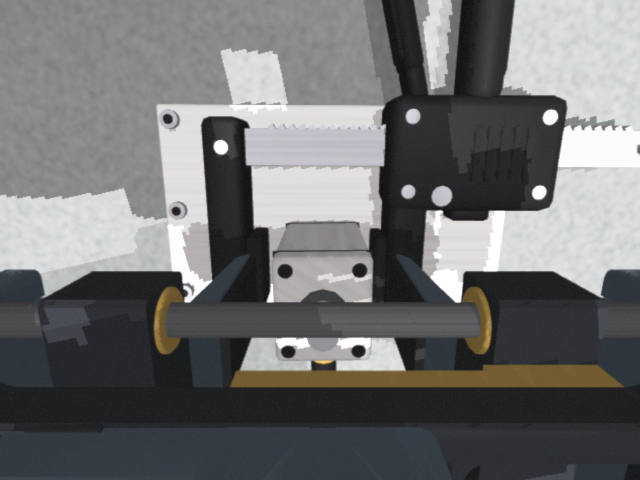

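Emit:
carry_out --motion '[[[0, -20, 0, 0, 0.7], [0, -40, 0, 0, 0.7], [0, -50, 0, 0, 0.85], [-20, 0, 0, 0, 1], [-40, 0, 20, 0, 1], [-40, 0, 27, 0, 1], [-30, 0, 20, 0, 1], [0, 0, 0, 0, 1]]]'

```text
clock: 12.15
tool_pos: [0.6345, 0.092, 0.1659]
orientation: [0.442, -0.442, 0.552, -0.551]
force: [-0.2, -1.6, -0.3]
finger_gap: 0.091
```

Run:
```python
from cl import *
t=W(-39,-66)
go(t[0],t[1],.02,Q[2]); s,p,R=pose();print(L(p))
save('wrist','w9');save('top','t9');save('scene','s9')
cal=get_calibration('wrist')
for n,z in dict(trigger_front=.025,grip_back=.025).items():
    for d in pinpoint('wrist',n): 
        P=at_z(cal,d['pixel'],z);print(n,d['p'],d['pixel'],P,L(P))
im=cv2.imread('pics/s9.png');cv2.imwrite('pics/s9z.png',cv2.resize(im[190:340,320:460],None,fx=4,fy=4,interpolation=cv2.INTER_CUBIC))
```

```text
t 12.15 p [0.6345 0.092  0.1659] tooly [-0.002  0.    -1.   ] zyaw -0.22 gap 0.091 F [-0.2 -1.6 -0.3]
shift now [5.000e-01 1.459e+02 1.000e-01] turn 0.1 or -179.9 q6 0.35 q1 0.13
  after turn 0.1 shift [5.000e-01 1.459e+02 1.000e-01] zyaw-> -0.223
  after turn -179.9 shift [-5.000e-01  1.459e+02 -1.000e-01] zyaw-> 2.919
[-39.17727525 -66.52924967]
trigger_front 0.68 [232.7, 277.4] [0.59481696 0.09443629 0.025     ] [ 5.36143216e-02 -6.01074030e+01]
grip_back 0.66 [231.1, 340.6] [0.64643722 0.08416037 0.025     ] [-52.56158946 -61.48064808]
```

View pics/w9.png

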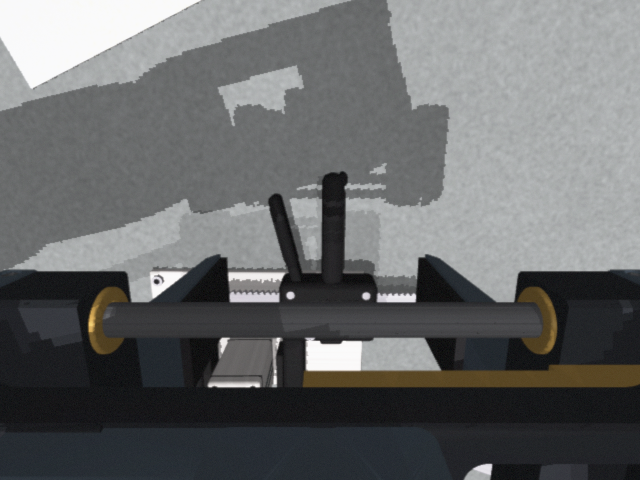

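View pics/s9z.png

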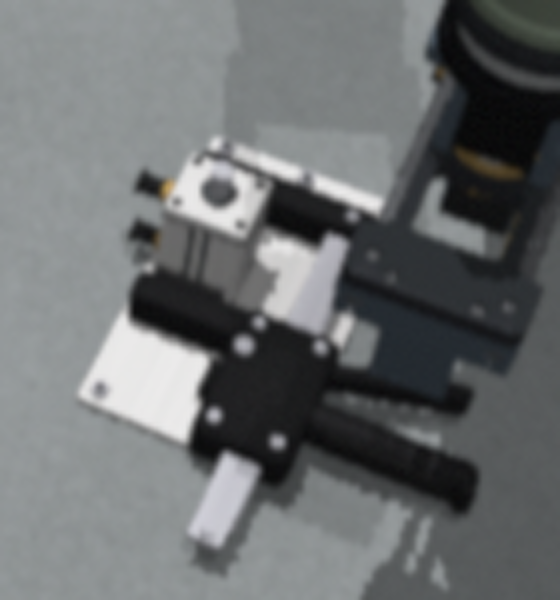

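Run:
```python
from cl import *
cal=get_calibration('wrist');s,p,R=pose();print(p)
for uv,z in [((278,228),.036),((345,228),.039),((322,228),.039),((271,199),.036),((345,180),.039),((335,174),.039),((285,276),.041),((377,276),.041)]:
    P=at_z(cal,[uv[1],uv[0]],z);print(uv,(R.T@(P-p)*1000).round(1),L(P).round(1))
im=cv2.imread('pics/w9.png');cv2.imwrite('pics/w9z.png',cv2.resize(im[160:300,240:400],None,fx=4,fy=4,interpolation=cv2.INTER_CUBIC))
```

```text
[0.63284674 0.08910457 0.16765716]
(278, 228) [ -2.9 131.7 -35.7] [ -2.3 -66.2]
(345, 228) [ -3.6 128.6  17.8] [-55.9 -66.8]
(322, 228) [ -3.6 128.7  -0.4] [-37.6 -66.8]
(271, 199) [-26.3 131.7 -40.6] [  2.5 -89.6]
(345, 180) [-41.4 128.6  17.2] [ -55.4 -104.6]
(335, 174) [-46.  128.6   9.5] [ -47.7 -109.2]
(285, 276) [ 36.  126.7 -30.6] [ -7.4 -27.2]
(377, 276) [ 36.  126.6  44.3] [-82.4 -27.2]
```

View pics/w9z.png

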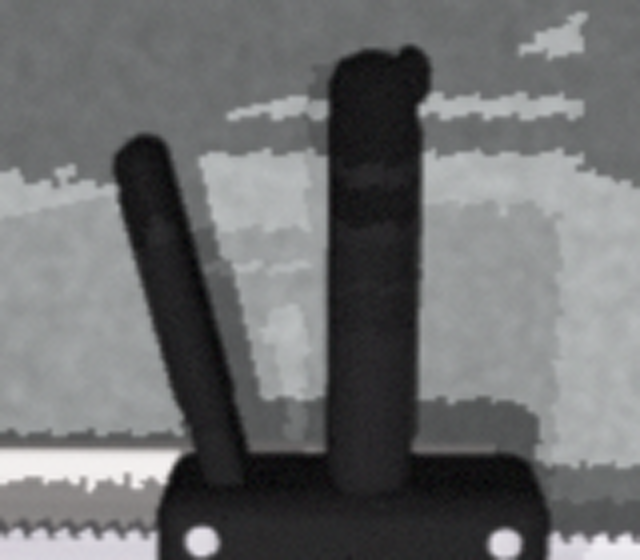

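Emit:
carry_out --motion '[[[1, 20, 3, 0, 1], [0, 35, 0, 0, 1], [0, 35, 0, 0, 1], [0, 30, 0, 0, 1], [0, 16, 0, 0, 1], [0, 9, 0, 0, 1], [0, 0, 0, 0, 1], [0, 0, 0, 0, 1]]]'

```text
clock: 13.4
tool_pos: [0.6373, 0.0882, 0.0241]
orientation: [-0.442, 0.441, -0.552, 0.553]
force: [0.2, -0.2, 0.4]
finger_gap: 0.0912
```

Run:
```python
from cl import *
t=W(-41.5,-65)
go(t[0],t[1],.02,Q[2]); s,p,R=pose();print(L(p))
save('wrist','w10');save('scene','s10');save('top','t10')
im=cv2.imread('pics/s10.png');cv2.imwrite('pics/s10z.png',cv2.resize(im[190:340,320:460],None,fx=4,fy=4,interpolation=cv2.INTER_CUBIC))
```

```text
t 13.4 p [0.6373 0.0882 0.0241] tooly [ 0.002  0.    -1.   ] zyaw -0.223 gap 0.0912 F [ 0.2 -0.2  0.4]
shift now [-1.6  4.1 -1.3] turn -0.0 or 180.0 q6 0.34 q1 0.12
  after turn -0.0 shift [-1.6  4.1 -1.3] zyaw-> -0.223
  after turn 180.0 shift [1.6 4.1 1.3] zyaw-> 2.919
[-42.78223643 -63.41350829]
```

View pics/w10.png

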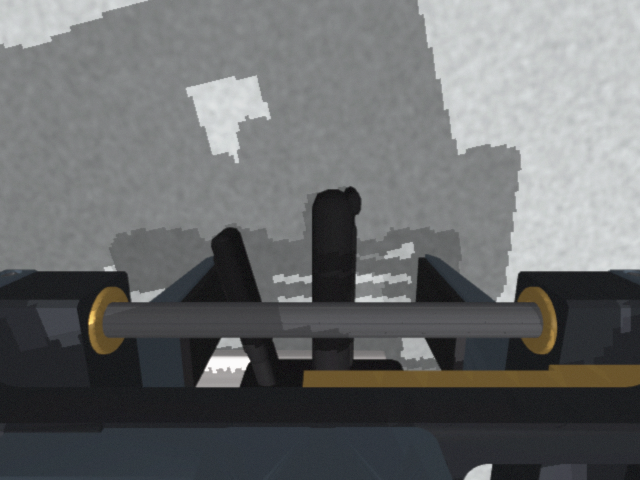

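View pics/s10z.png

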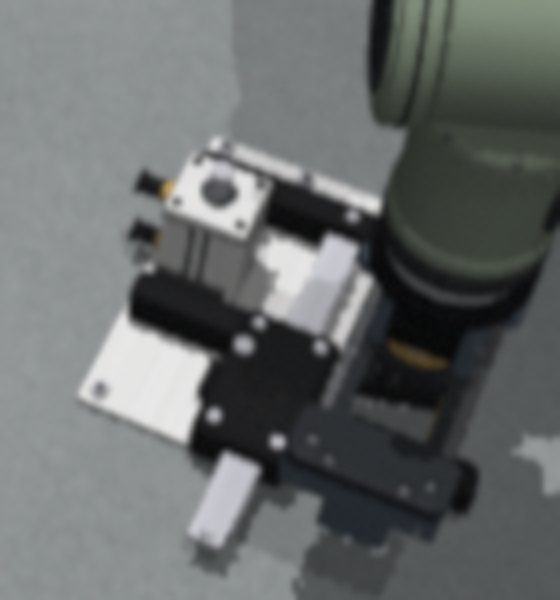

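Emit:
carry_out --motion '[[[0, 2, 0, 0, 0.2], [0, 0, 0, 0, 0.2], [0, 0, 0, 0, 0.2], [0, 0, 0, 0, 0.2], [0, 0, 0, 0, 0.2], [0, 0, 0, 0, 0.2], [0, 0, 0, 0, 0.2], [0, 0, 0, 0, 0.2]]]' --grip_force 20

```text
clock: 14.55
tool_pos: [0.6349, 0.0897, 0.0201]
orientation: [0.44, -0.441, 0.555, -0.551]
force: [-3.2, 6.6, -1.1]
finger_gap: 0.0318
```

Run:
```python
from cl import *
t=W(-42.5,-65)
go(t[0],t[1],.02,Q[2]); s,p,R=pose();print(L(p),R.T@s['force'])
save('wrist','w11');save('scene','s11')
im=cv2.imread('pics/s11.png');cv2.imwrite('pics/s11z.png',cv2.resize(im[190:340,320:460],None,fx=4,fy=4,interpolation=cv2.INTER_CUBIC))
```

```text
t 14.55 p [0.6349 0.0897 0.0201] tooly [-0.004  0.003 -1.   ] zyaw -0.225 gap 0.0318 F [-3.2  6.6 -1.1]
shift now [-0.7  0.1  2.5] turn -0.1 or 179.9 q6 0.34 q1 0.12
  after turn -0.1 shift [-0.7  0.1  2.5] zyaw-> -0.223
  after turn 179.9 shift [ 0.7  0.1 -2.5] zyaw-> 2.919
[-40.03798158 -64.34897619] [-5.75821749  1.15342261 -4.60537394]
```

View pics/w11.png

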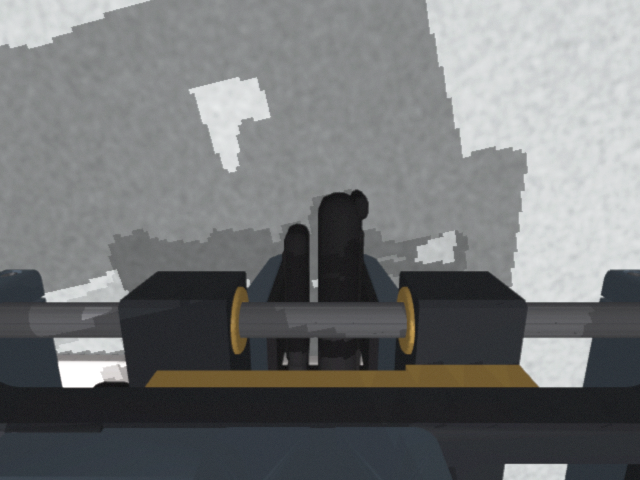

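View pics/s11z.png

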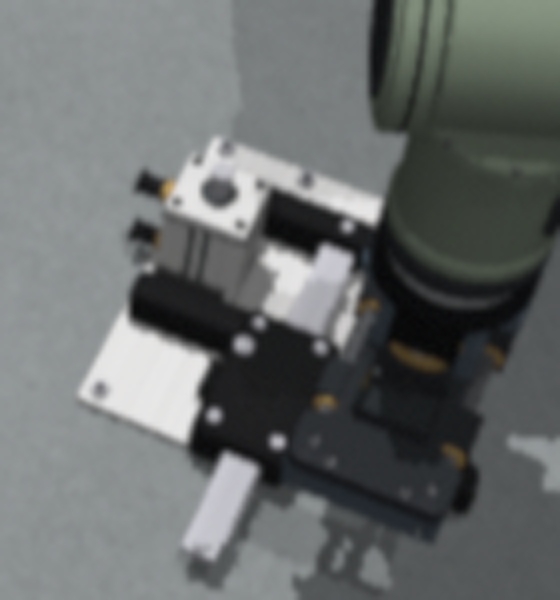

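Emit:
carry_out --motion '[[[0, 0, 0, 0, 1], [0, 0, 0, 0, 1], [0, 0, 0, 0, 1], [0, 0, 0, 0, 1], [0, 0, 0, 0, 1], [0, 0, 0, 0, 1], [0, 0, 0, 0, 1], [0, 0, 0, 0, 0.2]]]'

```text
clock: 15.65
tool_pos: [0.6365, 0.0885, 0.0211]
orientation: [0.441, -0.441, 0.553, -0.552]
force: [-2.5, 1.0, 0.8]
finger_gap: 0.0843
```

Emit:
carry_out --motion '[[[0, 0, 0, 0, 0.2], [0, 0, 0, 0, 0.2], [0, 0, 0, 0, 0.2], [0, 0, 0, 0, 0.2], [0, 0, 0, 0, 0.2], [0, 0, 0, 0, 0.2], [0, 0, 0, 0, 0.2], [0, 0, 0, 0, 0.2]]]'

```text
clock: 16.65
tool_pos: [0.6349, 0.0897, 0.0203]
orientation: [0.44, -0.441, 0.554, -0.552]
force: [-4.2, 5.4, -1.1]
finger_gap: 0.032
```

Emit:
carry_out --motion '[[[0, 0, 0, 0, 1], [0, 0, 0, 0, 1], [0, 0, 0, 0, 1], [0, 0, 0, 0, 1], [0, 0, 0, 0, 1], [0, 0, 0, 0, 1], [0, 0, 0, 0, 1], [0, 0, 0, 0, 1]]]'

```text
clock: 17.65
tool_pos: [0.6371, 0.0883, 0.0213]
orientation: [-0.442, 0.441, -0.552, 0.553]
force: [-0.9, 0.0, 0.1]
finger_gap: 0.0911
```

Run:
```python
from cl import *
t=W(-42.5,-65)
go(t[0],t[1],.02,Q[2]); s,p,R=pose();print(L(p),R.T@s['force'])
save('wrist','w12');save('scene','s12')
im=cv2.imread('pics/s12.png');cv2.imwrite('pics/s12z.png',cv2.resize(im[190:340,320:460],None,fx=4,fy=4,interpolation=cv2.INTER_CUBIC))
```

```text
t 17.65 p [0.6371 0.0883 0.0213] tooly [ 0.001  0.    -1.   ] zyaw -0.223 gap 0.0911 F [-0.9  0.   0.1]
shift now [-1.6  1.3 -0.1] turn -0.0 or 180.0 q6 0.34 q1 0.12
  after turn -0.0 shift [-1.6  1.3 -0.1] zyaw-> -0.223
  after turn 180.0 shift [1.6 1.3 0.1] zyaw-> 2.919
[-42.55556317 -63.4165819 ] [ 0.16189249 -0.07258414 -0.87116476]
```

View pics/w12.png

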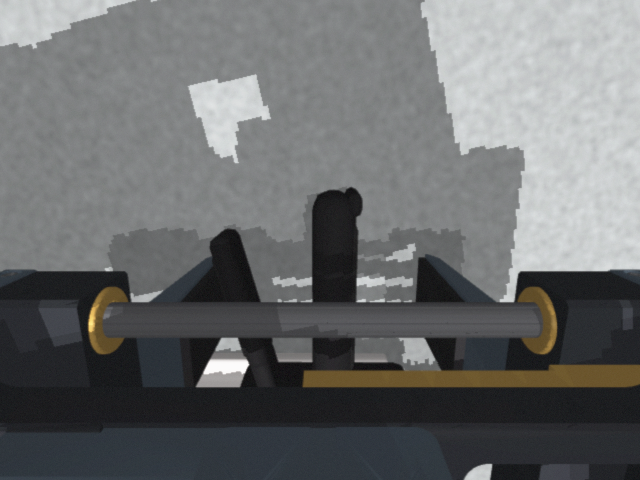

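View pics/s12z.png

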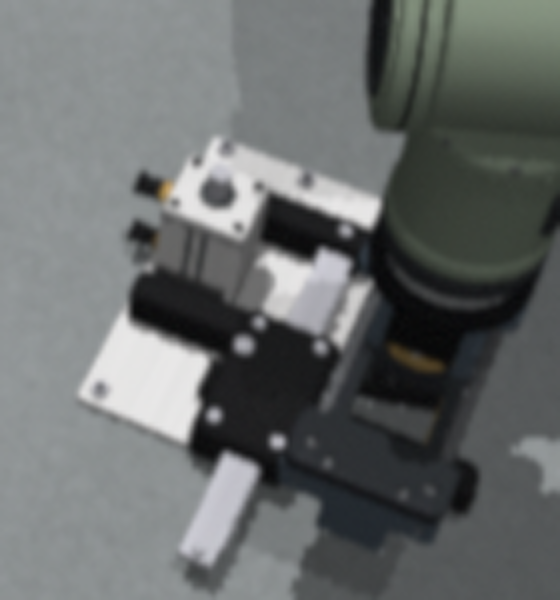

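Emit:
carry_out --motion '[[[0, 0, 0, 0, 0.2], [0, 0, 0, 0, 0.2], [0, 0, 0, 0, 0.2], [0, 0, 0, 0, 0.2], [0, 0, 0, 0, 0.2], [0, 0, 0, 0, 0.2], [0, 0, 0, 0, 0.2], [0, 0, 0, 0, 0.2]]]'

```text
clock: 18.75
tool_pos: [0.6348, 0.0897, 0.0201]
orientation: [0.44, -0.441, 0.555, -0.551]
force: [-2.7, 5.2, -3.0]
finger_gap: 0.032
```

Emit:
carry_out --motion '[[[0, 0, 0, 0, 1], [0, 0, 0, 0, 1], [0, 0, 0, 0, 1], [0, 0, 0, 0, 1], [0, 0, 0, 0, 1], [0, 0, 0, 0, 1], [0, 0, 0, 0, 1], [0, 0, 0, 0, 0.2]]]'

```text
clock: 19.75
tool_pos: [0.6364, 0.0885, 0.0211]
orientation: [0.441, -0.441, 0.553, -0.552]
force: [-2.1, 1.1, 0.1]
finger_gap: 0.0842
```

Emit:
carry_out --motion '[[[0, 0, 0, 0, 0.2], [0, 0, 0, 0, 0.2], [0, 0, 0, 0, 0.2], [0, 0, 0, 0, 0.2], [0, 0, 0, 0, 0.2], [0, 0, 0, 0, 0.2], [0, 0, 0, 0, 0.2], [0, 0, 0, 0, 0.2]]]'

```text
clock: 20.75
tool_pos: [0.6349, 0.0903, 0.0202]
orientation: [0.44, -0.441, 0.555, -0.551]
force: [-3.4, 7.3, -2.5]
finger_gap: 0.032
```

Emit:
carry_out --motion '[[[0, 0, 0, 0, 1], [0, 0, 0, 0, 1], [0, 0, 0, 0, 1], [0, 0, 0, 0, 1], [0, 0, 0, 0, 1], [0, 0, 0, 0, 1], [0, 0, 0, 0, 1], [0, 0, 0, 0, 1]]]'

```text
clock: 21.75
tool_pos: [0.6371, 0.0882, 0.0213]
orientation: [-0.442, 0.441, -0.552, 0.553]
force: [0.2, -0.0, -1.5]
finger_gap: 0.0914
```

Run:
```python
from cl import *
t=W(-42.5,-65)
go(t[0],t[1],.02,Q[2]); s,p,R=pose();print(L(p),R.T@s['force'])
save('scene','s13')
im=cv2.imread('pics/s13.png');cv2.imwrite('pics/s13z.png',cv2.resize(im[190:340,320:460],None,fx=4,fy=4,interpolation=cv2.INTER_CUBIC))
```

```text
t 21.75 p [0.6371 0.0882 0.0213] tooly [ 0.002  0.    -1.   ] zyaw -0.223 gap 0.0914 F [ 0.2 -0.  -1.5]
shift now [-1.7  1.3 -0.1] turn -0.0 or 180.0 q6 0.34 q1 0.12
  after turn -0.0 shift [-1.7  1.3 -0.1] zyaw-> -0.223
  after turn 180.0 shift [1.7 1.3 0.1] zyaw-> 2.919
[-42.61606243 -63.34777702] [-0.04844233  1.46189851  0.24091706]
```

View pics/s13z.png

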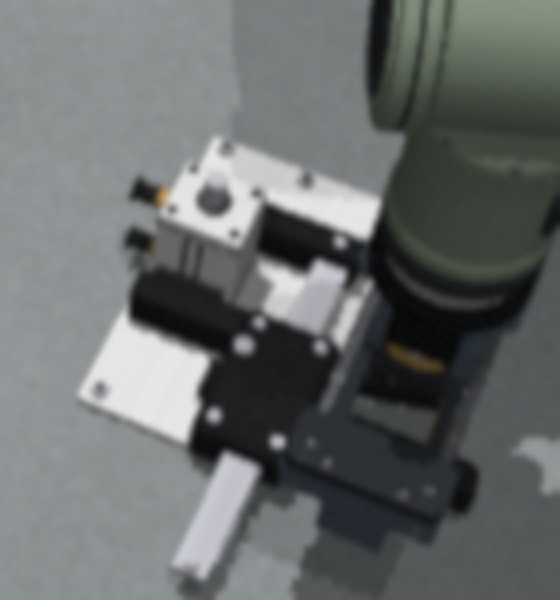

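The jaw is now pushing the cylinder towards the fixed pad (its rod moved from (218,185) to (213,198) in the zoom). More pulls.

Emit:
carry_out --motion '[[[0, 0, 0, 0, 0.2], [0, 0, 0, 0, 0.2], [0, 0, 0, 0, 0.2], [0, 0, 0, 0, 0.2], [0, 0, 0, 0, 0.2], [0, 0, 0, 0, 0.2], [0, 0, 0, 0, 0.2], [0, 0, 0, 0, 0.2]]]'

```text
clock: 22.8
tool_pos: [0.634, 0.0905, 0.02]
orientation: [0.44, -0.441, 0.555, -0.551]
force: [-4.7, 8.4, -0.8]
finger_gap: 0.0339
```

Emit:
carry_out --motion '[[[0, 0, 0, 0, 1], [0, 0, 0, 0, 1], [0, 0, 0, 0, 1], [0, 0, 0, 0, 1], [0, 0, 0, 0, 1], [0, 0, 0, 0, 1], [0, 0, 0, 0, 1], [0, 0, 0, 0, 0.2]]]'

```text
clock: 23.8
tool_pos: [0.6365, 0.0884, 0.0211]
orientation: [0.441, -0.441, 0.553, -0.552]
force: [-2.0, 1.9, 0.6]
finger_gap: 0.084
```

Emit:
carry_out --motion '[[[0, 0, 0, 0, 0.2], [0, 0, 0, 0, 0.2], [0, 0, 0, 0, 0.2], [0, 0, 0, 0, 0.2], [0, 0, 0, 0, 0.2], [0, 0, 0, 0, 0.2], [0, 0, 0, 0, 0.2], [0, 0, 0, 0, 0.2]]]'

```text
clock: 24.8
tool_pos: [0.6325, 0.0909, 0.0199]
orientation: [0.439, -0.442, 0.556, -0.55]
force: [-8.2, 9.7, 0.8]
finger_gap: 0.0372
```

Emit:
carry_out --motion '[[[0, 0, 0, 0, 1], [0, 0, 0, 0, 1], [0, 0, 0, 0, 1], [0, 0, 0, 0, 1], [0, 0, 0, 0, 1], [0, 0, 0, 0, 1], [0, 0, 0, 0, 1], [0, 0, 0, 0, 0.2]]]'

```text
clock: 25.8
tool_pos: [0.6365, 0.0884, 0.0211]
orientation: [0.441, -0.441, 0.553, -0.552]
force: [-2.9, 1.3, -0.1]
finger_gap: 0.0834
```

Emit:
carry_out --motion '[[[0, 0, 0, 0, 0.2], [0, 0, 0, 0, 0.2], [0, 0, 0, 0, 0.2], [0, 0, 0, 0, 0.2], [0, 0, 0, 0, 0.2], [0, 0, 0, 0, 0.2], [0, 0, 0, 0, 0.2], [0, 0, 0, 0, 0.2]]]'

```text
clock: 26.8
tool_pos: [0.6325, 0.0909, 0.0199]
orientation: [0.439, -0.442, 0.556, -0.55]
force: [-9.1, 8.8, 0.6]
finger_gap: 0.0368
```

Emit:
carry_out --motion '[[[0, 0, 0, 0, 1], [0, 0, 0, 0, 1], [0, 0, 0, 0, 1], [0, 0, 0, 0, 1], [0, 0, 0, 0, 1], [0, 0, 0, 0, 1], [0, 0, 0, 0, 1], [0, 0, 0, 0, 1]]]'

```text
clock: 27.8
tool_pos: [0.6372, 0.0882, 0.0212]
orientation: [-0.442, 0.441, -0.552, 0.553]
force: [-0.0, 1.1, -0.2]
finger_gap: 0.0914
```

Run:
```python
from cl import *
t=W(-42.5,-65)
go(t[0],t[1],.02,Q[2]); s,p,R=pose();print(L(p),R.T@s['force'])
save('scene','s14')
im=cv2.imread('pics/s14.png');cv2.imwrite('pics/s14z.png',cv2.resize(im[190:340,320:460],None,fx=4,fy=4,interpolation=cv2.INTER_CUBIC))
```

```text
t 27.8 p [0.6372 0.0882 0.0212] tooly [ 0.001  0.    -1.   ] zyaw -0.223 gap 0.0914 F [-0.   1.1 -0.2]
shift now [-1.6  1.2 -0.1] turn -0.0 or 180.0 q6 0.34 q1 0.12
  after turn -0.0 shift [-1.6  1.2 -0.1] zyaw-> -0.223
  after turn 180.0 shift [1.6 1.2 0.1] zyaw-> 2.919
[-42.63554653 -63.39443722] [-1.04301245  0.1924101  -0.24317403]
```

View pics/s14z.png

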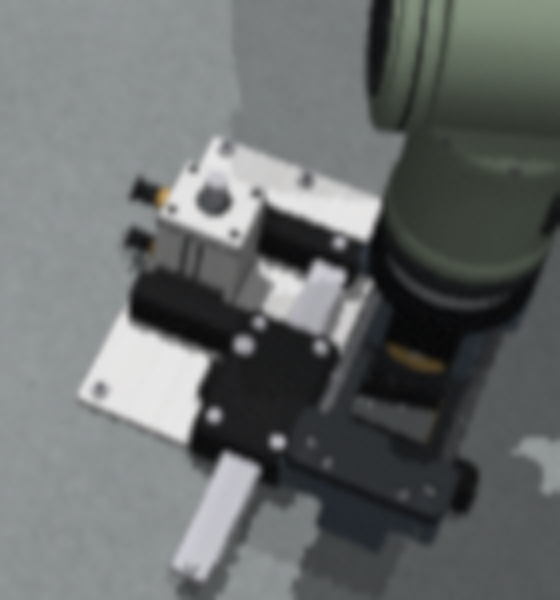

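Emit:
carry_out --motion '[[[0, 0, 0, 0, 0.1], [0, 0, 0, 0, 0.1], [0, 0, 0, 0, 0.1], [0, 0, 0, 0, 0.1], [0, 0, 0, 0, 0.1], [0, 0, 0, 0, 0.1], [0, 0, 0, 0, 0.1], [0, 0, 0, 0, 0.1]]]' --grip_force 35

```text
clock: 28.85
tool_pos: [0.6348, 0.0902, 0.0197]
orientation: [0.44, -0.441, 0.555, -0.551]
force: [-3.0, 7.3, -2.7]
finger_gap: 0.032
```

Emit:
carry_out --motion '[[[0, 0, 0, 0, 1], [0, 0, 0, 0, 1], [0, 0, 0, 0, 1], [0, 0, 0, 0, 1], [0, 0, 0, 0, 1], [0, 0, 0, 0, 1], [0, 0, 0, 0, 1], [0, 0, 0, 0, 0.1]]]'

```text
clock: 29.85
tool_pos: [0.6365, 0.0884, 0.0212]
orientation: [0.441, -0.441, 0.553, -0.552]
force: [-3.5, 1.1, 0.7]
finger_gap: 0.0842
```

Emit:
carry_out --motion '[[[0, 0, 0, 0, 0.1], [0, 0, 0, 0, 0.1], [0, 0, 0, 0, 0.1], [0, 0, 0, 0, 0.1], [0, 0, 0, 0, 0.1], [0, 0, 0, 0, 0.1], [0, 0, 0, 0, 0.1], [0, 0, 0, 0, 0.1]]]'

```text
clock: 30.85
tool_pos: [0.6349, 0.0903, 0.02]
orientation: [0.44, -0.441, 0.555, -0.551]
force: [-3.6, 7.1, -2.0]
finger_gap: 0.0323
```

Emit:
carry_out --motion '[[[0, 0, 0, 0, 1], [0, 0, 0, 0, 1], [0, 0, 0, 0, 1], [0, 0, 0, 0, 1], [0, 0, 0, 0, 1], [0, 0, 0, 0, 1], [0, 0, 0, 0, 1], [0, 0, 0, 0, 0.1]]]'

```text
clock: 31.85
tool_pos: [0.6365, 0.0884, 0.0212]
orientation: [0.441, -0.441, 0.553, -0.552]
force: [-2.0, 1.0, 1.0]
finger_gap: 0.0842
```

Emit:
carry_out --motion '[[[0, 0, 0, 0, 0.1], [0, 0, 0, 0, 0.1], [0, 0, 0, 0, 0.1], [0, 0, 0, 0, 0.1], [0, 0, 0, 0, 0.1], [0, 0, 0, 0, 0.1], [0, 0, 0, 0, 0.1], [0, 0, 0, 0, 0.1]]]'

```text
clock: 32.85
tool_pos: [0.6349, 0.0903, 0.02]
orientation: [0.44, -0.441, 0.555, -0.551]
force: [-3.6, 7.3, -1.5]
finger_gap: 0.032
```

Emit:
carry_out --motion '[[[0, 0, 0, 0, 1], [0, 0, 0, 0, 1], [0, 0, 0, 0, 1], [0, 0, 0, 0, 1], [0, 0, 0, 0, 1], [0, 0, 0, 0, 1], [0, 0, 0, 0, 1], [0, 0, 0, 0, 1]]]'

```text
clock: 33.85
tool_pos: [0.6372, 0.0882, 0.0213]
orientation: [-0.442, 0.441, -0.552, 0.553]
force: [0.1, 0.2, -0.4]
finger_gap: 0.0912
```

Run:
```python
from cl import *
t=W(-42.5,-65)
go(t[0],t[1],.02,Q[2])
save('wrist','w15')
```

```text
t 33.85 p [0.6372 0.0882 0.0213] tooly [ 0.002  0.    -1.   ] zyaw -0.223 gap 0.0912 F [ 0.1  0.2 -0.4]
shift now [-1.6  1.3 -0.2] turn -0.0 or 180.0 q6 0.34 q1 0.12
  after turn -0.0 shift [-1.6  1.3 -0.2] zyaw-> -0.223
  after turn 180.0 shift [1.6 1.3 0.2] zyaw-> 2.919
```

View pics/w15.png

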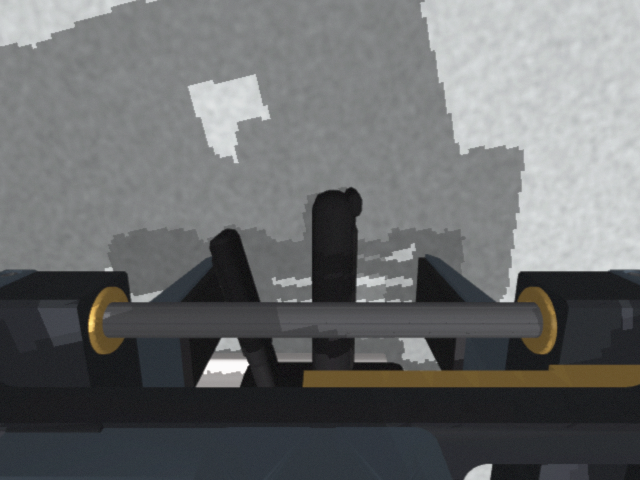

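Emit:
carry_out --motion '[[[0, -10, 0, 0, 1], [0, -30, 0, 0, 1], [0, -50, 0, 0, 1], [0, -50, 0, 0, 1], [-50, 0, 0, 0, 1], [-55, 0, 0, 0, 1], [-50, 0, 0, 0, 1], [-20, 0, 0, 0, 1]]]'

```text
clock: 34.9
tool_pos: [0.6754, 0.2616, 0.1614]
orientation: [0.442, -0.441, 0.552, -0.552]
force: [-0.1, -0.4, -0.6]
finger_gap: 0.0909
```

Run:
```python
from cl import *
go(.6,.1,.2,Q[2])
for c in ('top','scene'): save(c,c[0]+'16')
im=cv2.imread('pics/s16.png');cv2.imwrite('pics/s16z.png',cv2.resize(im[190:340,320:460],None,fx=4,fy=4,interpolation=cv2.INTER_CUBIC))
im=cv2.imread('pics/t16.png');cv2.imwrite('pics/t16z.png',cv2.resize(im[160:330,150:300],None,fx=3.5,fy=3.5,interpolation=cv2.INTER_CUBIC))
```

```text
t 34.9 p [0.6754 0.2616 0.1614] tooly [ 0.001  0.001 -1.   ] zyaw -0.221 gap 0.0909 F [-0.1 -0.4 -0.6]
shift now [174.2 -38.8 -38.2] turn 0.1 or -179.9 q6 0.57 q1 0.35
  after turn 0.1 shift [174.2 -38.8 -37.8] zyaw-> -0.223
  after turn -179.9 shift [-174.2  -38.8   37.8] zyaw-> 2.919
```

View pics/s16z.png

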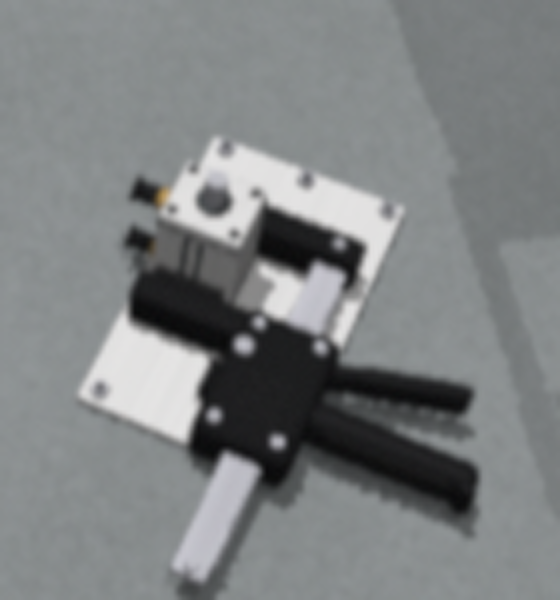

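View pics/t16z.png

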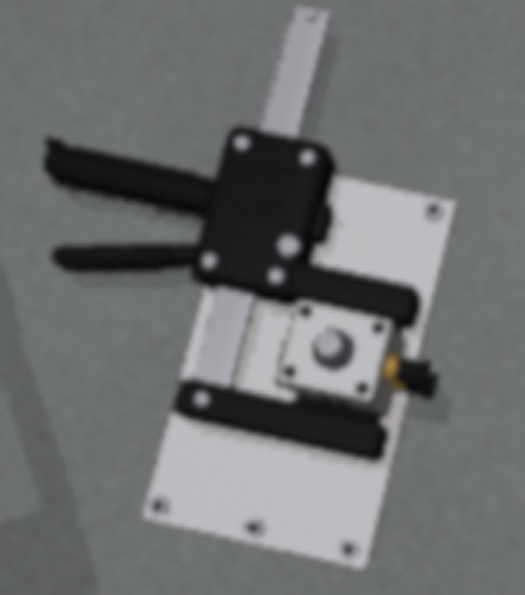

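View pics/t16.png

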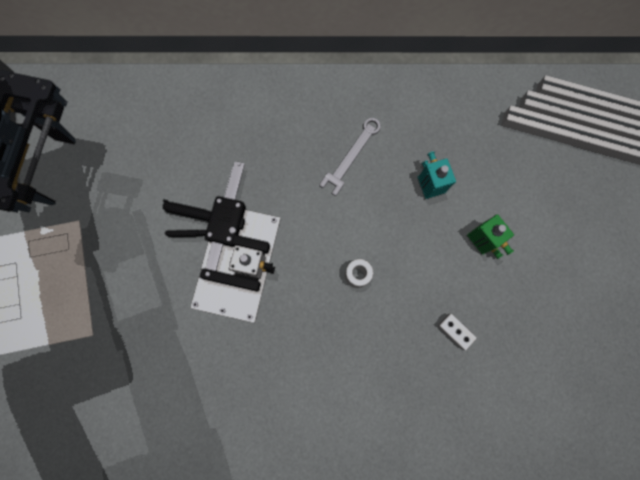

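Run:
```python
from cl import *
cal=get_calibration('top')
t=lambda u,v:(160+(v+.5)/3.5-.5,150+(u+.5)/3.5-.5)
A={k:L(at_z(cal,t(*k),.080)) for k in [(305,311),(378,327),(362,387),(289,370),(333.5,349)]}
for k,v in A.items(): print(k,v.round(1))
d=A[(378,327)]-A[(305,311)]; print('yaw err deg',np.degrees(np.arctan2(-d[0],d[1])))
for n in [(299,55),(311,16)]: print(n,L(at_z(cal,t(*n),.028)).round(1))
for n in [(190,440),(201,399)]: print('jaw screw',n,L(at_z(cal,t(*n),.039)).round(1))
```

```text
(305, 311) [ 8.  46.6]
(378, 327) [ 8.  81.7]
(362, 387) [37.  81.2]
(289, 370) [36.6 46.2]
(333.5, 349) [22.5 63.9]
yaw err deg 0.05598308090775653
(299, 55) [-128.4    0.2]
(311, 16) [-150.3    1. ]
jaw screw (190, 440) [76.4 -0.4]
jaw screw (201, 399) [55.8 -0.3]
```

Run:
```python
from h import *
print(order.close_job()); print(manip.observe()['clock'])
```

```text
the job is handed in; nothing more can be done
None
the job is handed in; nothing more can be done
```

The cylinder is standing upright in the clamp with its fittings pointing out of the open side, and I handed the job in at about 35 s of the 72 s. No verdict was reported, and I had no direct reading of the grip force.

I set the grey cylinder on the clamp plate between the jaws and let go. Then I pulled the trigger ten times with the fingers around trigger and grip: seven at 20 N and three at 35 N, fully opening each time. The fingers were clear of everything at the end.

**Last checks, from the pictures:**
- **Position:** the cylinder stands at clamp y ≈ 64 mm, with a yaw error of about 0.1°, and looks upright.
- **Trigger:** it is back at rest.
- **Grip:** the last two 20 N pulls stopped short, with the fingers at 37 mm. The bar end looked the same before and after the 35 N pulls. Those pulls came right in, to 32 mm.
- **Other things:** the bush, spanner, manifold and the two look-alike cylinders look unmoved in the top picture.

**Disagreements:**
- **Jaw travel:** from the pictures the jaw moved about 21 mm. I had measured a starting opening of about 54–55 mm, and a 40 mm part leaves only about 15–17 mm of travel. The trained network put the starting opening at about 60 mm, which fits, so my first figure was probably too small.
- **Clamp position:** the three cameras differed by 3–4 mm on where the clamp is, so I used a compromise value.

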